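# Put the kettle on at the tea counter

### The job

Turn on the gas under the kettle: of the hob's two knobs, take the one for the burner that the kettle stands on, push it in against its spring and, holding it in, turn it anticlockwise past the safety stop as far as it will go, then let go of it. Leave the other knob off, and the kettle and the saucepan where they stand.

Things in the scene. Friction and masses are not known exactly. Their poses are not given: they have to be found in the camera images.
- hob: Fixed steel two-burner gas hob, 360 mm (x) by 620 mm (y), flat top 80 mm up. Origin: centre of its footprint; x points from the knobs to the burners, y to the robot's left, z up. Burner centres at x = 40, y = +200 (left) and -200 mm (right), pan supports 108 mm up; knob axes at x = -120, y = +60 (left) and -60 mm (right).
- kettle: Steel kettle, 164 mm across the belly, 185 mm tall with its black overhead handle, spout (along its own +x) reaching 142 mm from its axis. Stands on one of the two burners, within 10 mm of its centre. Origin: centre of its underside.
- saucepan: Open steel saucepan, 156 mm across, 75 mm deep, with a straight black handle along its own +x reaching 223 mm from its axis. Stands on the other burner. Origin: centre of its underside.
- knob_left (a point): Grip point on the left (hob +y) knob's upright axis, 120 mm above the work surface when out. Black plastic: an upright bar 14 mm thick, 44 long, its top 8 mm above this point, on a 48 mm round flange, its top 20 mm below this point. x runs along the bar to the white pointer mark, y across its thickness, z up; the frame turns and sinks with the knob. At off x lies along the hob's x.
- knob_right (a point): Grip point of the right (hob -y) knob: the same shape, size and frame as the left one. Each knob serves the burner on its own side of the hob. At off the flange's underside is 12 mm above the hob's flat top.
- turn_left (a joint): Left knob's angle, rad, growing anticlockwise seen from above: 0 off (start), 1.45 end stop, full on. A safety stop blocks it at about 0.25 unless held pushed down at least 4 mm of its 8 mm travel; past 0.75 it may be let out and springs up. Pushing takes 5 N to start, 7 N at 4 mm, 9 N at the bottom; turning about 0.05 N m. It stays at the angle where it is left.
- turn_right (a joint): Right knob's angle, rad: the same values, sense, spring and safety stop as the left one (also anticlockwise from 0 off to 1.45 full on).
Things that resemble listed ones, but are neither listed nor needed, are in the scene too. Leave any yellow look-alike of the kettle alone.

How it is judged:
By the outcome, as a careful person would: the job done as asked, in the order asked, and still so for the second after the job is handed in, with the robot touching nothing.
It also fails if it takes over 35 s, if anything falls off the work surface, if the arm or the gripper's body presses on something with over 40 N, if the wrist force passes 120 N, or if a joint passes its speed limit or range.

### The arm

A 6-joint arm with a two-finger parallel gripper is mounted at the origin on the work surface. World frame = base frame: x ahead of the robot, y to its left, z up, the work surface at z = 0. Lengths are in mm, angles in rad, forces in N, time in s.
With the tool pointing down it reaches from about 375 to 925 mm from the base axis. Payload 5.7 kg.
Tool frame: the origin (TCP) lies between the finger pads; the fingertips stand 22 mm ahead of it and the grasp point (between the pads) lies 3 mm ahead of it (env.finger_overhang is the distance from the TCP to the fingertips, in mm); z points along the fingers, x is the direction in which the jaws open and shut, and the axes are right-handed (so a half turn about z gives the same grasp; the last joint's range is limited). The gripper opens to 88 mm and grips with 3 to 60 N. Pads are 20 mm wide; open, the fingers measure 115 mm over their backs; the gripper's body (75 mm by 178 mm) begins 61 mm behind the grasp point.
Start: joints at [-1.318, 0.359, 1.51, -0, 1.272, -0.115], TCP at [215.721, -559.847, 244.623] pointing down, gripper open.
Joint ranges: [-2.97, 2.97], [-1.01, 2.36], [0.21, 2.38], [-0.96, 4.11], [0.2, 2.71], [-2.98, 2.98]. Speed limits (rad/s): [2.39, 2.39, 3.14, 3.14, 3.14, 3.14].

### API

Orientations are given as a unit quaternion [w, x, y, z].
In Python, from rig import readout, viewer, job, models, env gives the robot as it stands.
- The arm moves only by the shell command python3 -m creep 'ROWS' [FORCE]. ROWS is JSON, a list of rows, each a list of 7 numbers: the shift along the tool's x, y, z as a fraction of full scale, then the turn, a rotation vector about the tool's x, y, z as a fraction of full scale, then the gripper's target within -1 to 1 (shut at 1, half-way at 0, fully open at -1). In form: [[x, y, z, wx, wy, wz, hand], ...]. A call has 1 to 8 rows; each row is the pose to reach, as a shift and turn from the pose commanded when the call began, along the tool's axes at that moment; what a row does not reach only later rows make up. Full scale, the value 1, is 0.5 m for a shift and 120 degrees for a turn. A row lasts 1/10 s, in which the tool goes at most 50 mm and 8.59 degrees, less where a joint would pass 70% of its speed; a pose out of reach is approached as far as the arm can. A call with a number of a shift or a turn outside -1 to 1 is refused whole. A call with a gripper value outside its range is refused whole. The fingers move at their own pace and stop on an object; FORCE is the grip in N (left out, the last holds). Time passes only in rows, so rows that repeat a pose let the fingers close. It gives the time, the measured TCP pose, the force and the opening at its end, in the units of the state.
- readout.state(): the state, without advancing time (a new reading comes with each control period).
- viewer.read_camera(name): name is "side" or "top"; returns a dict with "pixels" (384x512x3 uint8, red, green, blue), "z_map" (384x512 float32, mm along the optical axis (not along the pixel's ray), 0 where there is no reading), "fx", "fy", "cx", "cy" (pixels), "camera_from_world" (4x4, takes a point from world to camera coordinates). Camera axes: x right, y up, looking along -z (the intrinsics and any distortion apply to the point x, -y, -z); pixel columns grow to the right and rows downward; lengths in mm; the calibration is good to about 2 mm. A picture is of the moment at which its call begins.
- job.close_job(): hands the job in, once; it reports no verdict.
Trained networks look in a picture, given as the dict that the camera call returned (one of the last four; its "shot" number tells which), for a name from the list of things; names that differ only in an ending like _2 or _b are one class to them, and where a whole thing is asked for, a point or a joint stands for the part that bears it (a point fixed in the world has none). Each returns a list of dicts, best first, with "p" (0 to 1); they miss things now and then, are a little off and sometimes report something else, mostly with a low value. They report only what shows in the picture. A call takes as long as a camera call. They do not tell look-alikes from the thing itself.
- models.find_in(picture, thing): "at" ([column, row] in pixels, amid what is visible of it).
- models.outline_of(picture, thing): "pixels" (384x512 bool, what is visible of it) and "at" ([column, row] in pixels, amid what is visible of it).
The state is a dict: "time_s": time; "joints": joint angles; "qvel": joint speeds; "joint_efforts": joint torques, N m; "ee_pos": TCP position; "orientation": TCP orientation; "contact_force": force on the tool from outside, world axes, zero at the start; "ft_torque": the same for the moment, N m; "opening": opening from 0.0 (shut) to 1.0 (fully open).
Only numpy, scipy, OpenCV 4.12 (cv2) and the standard library are available. Lean on these libraries where they do the work, as an engineer would, in place of code of your own. Each camera call takes 0.05 s, during which the arm holds its last target. There are 200 camera calls.

## Working session

There is one attempt and no reset: what is moved stays moved. The work goes in short steps, Python scripts to look and compute and a shell command to move; the robot and the scene stay as the last step left them, time stands still between calls to the robot, and variables do not carry over. Pictures are saved under pics/ and viewed, about 8 in all and at most 12, crops included, and the job is handed in when it is done.

```bash
mkdir -p pics; cat > h.py <<'E'
import numpy as np, cv2
from rig import readout, viewer, job, models, env
def world(p,c,r):
    z=p["z_map"][int(round(r)),int(round(c))]
    q=np.array([(c-p["cx"])/p["fx"]*z,-(r-p["cy"])/p["fy"]*z,-z,1])
    return (np.linalg.inv(p["camera_from_world"])@q)[:3]
def cloud(p,m):
    r,c=np.nonzero(m&(p["z_map"]>0)); z=p["z_map"][r,c]
    q=np.stack([(c-p["cx"])/p["fx"]*z,-(r-p["cy"])/p["fy"]*z,-z,np.ones(len(z))])
    return (np.linalg.inv(p["camera_from_world"])@q)[:3].T
E
python3 - <<'E'
from h import *
np.set_printoptions(precision=1,suppress=True)
ims=[]
for n in("top","side"):
    p=viewer.read_camera(n); print(n,[k for k in p]); ims.append(p["pixels"])
    for t in("hob","kettle","saucepan","knob_left","knob_right"):
        for d in models.outline_of(p,t)[:4]:
            c=cloud(p,d["pixels"])
            print(n,t,round(d["p"],2),d["at"],len(c),np.median(c,0) if len(c) else '',np.percentile(c,98,axis=0) if len(c) else '')
    cv2.imwrite(f"pics/{n}0.png",cv2.cvtColor(p["pixels"],cv2.COLOR_RGB2BGR))
print(readout.state())
E
```

```text
top ['pixels', 'z_map', 'fx', 'fy', 'cx', 'cy', 'camera_from_world', 'shot']
top hob 0.57 [281.0, 169.2] 15789 [599.6  83.4  79.8] [819.1 382.7 108.2]
top kettle 0.71 [139.1, 205.7] 2042 [471.7 543.2  89.3] [574.  626.5 185.8]
top kettle 0.62 [218.9, 274.7] 1991 [250.5 272.3  91.1] [350.  349.7 186.6]
top kettle 0.61 [216.9, 137.0] 2284 [659.6 286.7 197.2] [782.5 365.4 293.4]
top saucepan 0.61 [337.5, 132.5] 2240 [ 713.2 -108.9  116.1] [877.5 -39.4 190.1]
top knob_right 0.5 [299.1, 190.2] 169 [523.4  20.6 102.3] [544.9  39.8 133.1]
side ['pixels', 'z_map', 'fx', 'fy', 'cx', 'cy', 'camera_from_world', 'shot']
side hob 0.74 [216.4, 195.8] 14240 [572.5 169.4  81.4] [805.7 394.5 110.9]
side kettle 0.98 [303.4, 281.1] 4422 [235.5 310.8  87.8] [350.3 358.3 185.3]
side kettle 0.85 [163.9, 177.2] 3521 [645.8 320.5 186.4] [956.4 365.4 293. ]
side kettle 0.56 [141.9, 318.1] 5827 [452.4 579.5  90.1] [574.3 640.4 185.2]
side saucepan 0.56 [244.1, 117.2] 1871 [707.4 -96.6 154.5] [903.4 -35.  189.8]
side knob_left 0.56 [245.7, 188.2] 237 [518.2 142.2 110.4] [557.2 157.8 130.9]
{'time_s': 0.6, 'joints': array([-1.3,  0.4,  1.5, -0. ,  1.3, -0.1]), 'qvel': array([-0.,  0., -0., -0.,  0.,  0.]), 'joint_efforts': array([  0. , -51.5, -27.1,   0.1,   0. ,  -0. ]), 'ee_pos': array([ 215.7, -559.9,  244.6]), 'orientation': array([-0. ,  0.8, -0.6, -0. ]), 'contact_force': array([1.3, 0.4, 0.5]), 'ft_torque': array([ 0., -0.,  0.]), 'opening': 1.0047808778394747}
```

View pics/top0.png

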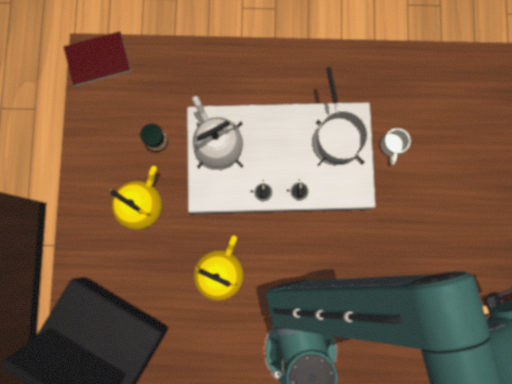

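View pics/side0.png

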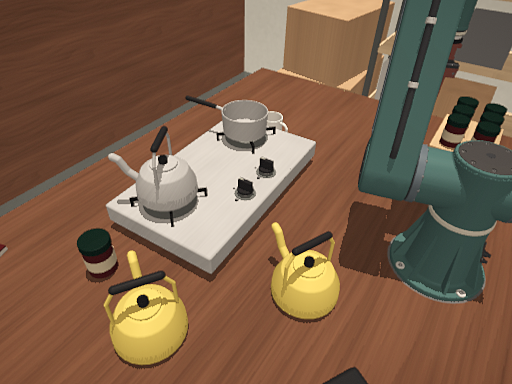

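The pictures show the steel kettle on the hob's left burner, top view (217,140), with the saucepan on the right, (340,138). The knobs are at (263,191) left and (299,190) right. Two yellow kettles stand off the hob, one of them near the robot at (218,275). So I want the left knob, and I'll measure it precisely.

```bash
python3 - <<'E'
from h import *
np.set_printoptions(precision=2,suppress=True)
for n in("top","side"):
    p=viewer.read_camera(n); c=cloud(p,p["z_map"]>0)
    h=c[(abs(c[:,2]-80)<6)&(c[:,0]>350)&(c[:,0]<900)&(c[:,1]>-300)&(c[:,1]<450)]
    # keep main hob top via raster
    g=np.zeros((600,800),np.uint8); g[(h[:,0]-350).astype(int),(h[:,1]+300).astype(int)]=255
    g=cv2.morphologyEx(g,cv2.MORPH_CLOSE,np.ones((13,13)));g=cv2.morphologyEx(g,cv2.MORPH_OPEN,np.ones((41,41)))
    ct=max(cv2.findContours(g,0,2)[0],key=cv2.contourArea); r=cv2.minAreaRect(ct)
    print(n,"hob xy",r[0][1]+350,r[0][0]-300,r[1],r[2])
    for k,g0 in(("L",(522,140)),("R",(523,20))):
        d=np.hypot(c[:,0]-g0[0],c[:,1]-g0[1])<40
        for lo,hi in((122,136),(94,106)):
            s=c[d&(c[:,2]>lo)&(c[:,2]<hi)]
            if len(s)<5: print(k,lo,len(s));continue
            rr=cv2.minAreaRect(s[:,:2].astype(np.float32)); print(n,k,lo,len(s),s.mean(0),s.min(0),s.max(0),rr)
cam=viewer.read_camera("top");cv2.imwrite("pics/k.png",cv2.cvtColor(cv2.resize(cam["pixels"][165:220,230:330],None,fx=7,fy=7,interpolation=2),4))
s=readout.state()
print(s["orientation"],s["ee_pos"])
from scipy.spatial.transform import Rotation as R
M=R.from_quat(s["orientation"],scalar_first=True).as_matrix();print(M)
E
```

```text
top hob xy 642.9241333007812 83.58721923828125 (360.0331115722656, 618.6884155273438) 87.44258880615234
top L 122 49 [519.35 137.5  127.8 ] [498.36 132.5  122.6 ] [539.95 143.04 133.42] ((519.1558227539062, 137.7772216796875), (41.790470123291016, 9.702469825744629), 1.1626805067062378)
top L 94 102 [519.53 138.08  99.9 ] [497.34 116.12  94.29] [541.42 158.99 105.87] ((519.245361328125, 137.53915405273438), (43.73601531982422, 42.64213943481445), 1.5704004764556885)
top R 122 52 [524.36  18.15 127.07] [504.21  10.45 122.1 ] [545.62  24.34 133.93] ((524.901611328125, 17.662090301513672), (41.16407775878906, 13.171987533569336), 2.2324719429016113)
top R 94 99 [525.22  19.25  99.72] [503.09  -4.79  94.2 ] [547.11  41.3  105.17] ((524.815673828125, 18.30078125), (43.676551818847656, 46.15685272216797), 2.5535686016082764)
side hob xy 641.5045471191406 82.90493774414062 (357.5472412109375, 618.109130859375) 87.27368927001953
side L 122 75 [520.26 138.45 127.79] [498.42 128.05 122.13] [542.85 144.73 132.12] ((520.6404418945312, 136.36602783203125), (16.62589454650879, 44.42654800415039), 89.67018127441406)
side L 94 98 [516.78 147.11 100.86] [498.35 120.4   94.16] [542.51 161.95 105.77] ((516.6898803710938, 144.379150390625), (46.00479507446289, 30.688119888305664), 28.350299835205078)
side R 122 60 [525.3   18.35 127.71] [504.35   7.51 122.27] [547.61  26.48 131.4 ] ((525.8831176757812, 17.476123809814453), (42.82659149169922, 18.758535385131836), 1.9876046180725098)
side R 94 79 [522.19  27.87 100.78] [503.38  10.86  94.98] [547.35  41.12 105.37] ((522.814208984375, 28.255733489990234), (45.2499885559082, 24.27240753173828), 15.50460147857666)
[-0.    0.82 -0.57 -0.  ] [ 215.73 -559.84  244.64]
[[ 0.36 -0.93 -0.  ]
 [-0.93 -0.36  0.  ]
 [-0.    0.   -1.  ]]
```

View pics/k.png

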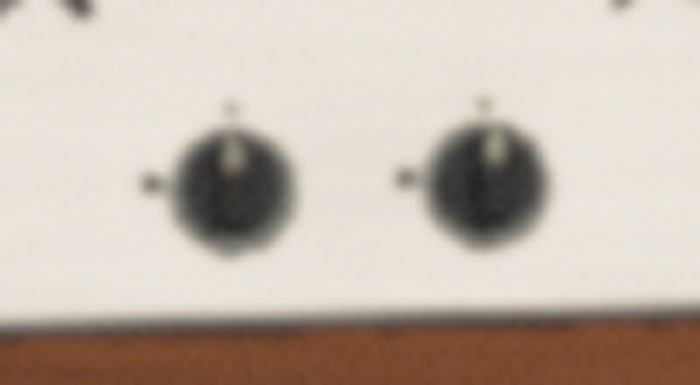

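```bash
cat > rel.py <<'E'
import sys
from h import *
from scipy.spatial.transform import Rotation as R
x,y,z,yaw=map(float,sys.argv[1:5])
s=readout.state();C=R.from_quat(s["orientation"],scalar_first=True)
c,n=np.cos(yaw),np.sin(yaw)
T=R.from_matrix(np.array([[c,n,0],[n,-c,0],[0,0,-1]]))
print("t",s["time_s"],"pos",s["ee_pos"].round(1),"F",s["contact_force"].round(1),"M",s["ft_torque"].round(2),"op",round(s["opening"],3),"q6",s["joints"][5].round(2))
xa=C.as_matrix()[:,0];print("yaw",np.arctan2(xa[1],xa[0]).round(3))
print("rel",(C.inv().apply(np.array([x,y,z])-s["ee_pos"])/500).round(4),((C.inv()*T).as_rotvec()/np.radians(120)).round(4))
E
python3 -m creep '[[-0.54,-0.535,0,0,0,0.154,0],[-0.54,-0.535,0,0,0,0.154,0],[-0.54,-0.535,0,0,0,0.154,0],[-0.54,-0.535,0,0,0,0.154,0],[-0.54,-0.535,0,0,0,0.154,0],[-0.54,-0.535,0,0,0,0.154,0],[-0.54,-0.535,0,0,0,0.154,0],[-0.54,-0.535,0,0,0,0.154,0]]' 30
python3 rel.py 519.7 137.7 200 -1.526
```

```text
time_s: 1.55
ee_pos: [368.6, -208.6, 244.8]
orientation: [-0.0, 0.723, -0.69, -0.0]
contact_force: [0.5, -0.0, -0.8]
opening: 0.501
t 1.55 pos [ 368.6 -208.6  244.8] F [ 0.5 -0.  -0.8] M [ 0.05 -0.02 -0.  ] op 0.501 q6 0.84
yaw -1.524
rel [-0.6778 -0.3341  0.0903] [-0.0002  0.0004  0.0009]
```

```bash
python3 -m creep '[[-0.678,-0.334,0.09,0,0,0.001,0],[-0.678,-0.334,0.09,0,0,0.001,0],[-0.678,-0.334,0.09,0,0,0.001,0],[-0.678,-0.334,0.09,0,0,0.001,0],[-0.678,-0.334,0.09,0,0,0.001,0],[-0.678,-0.334,0.09,0,0,0.001,0],[-0.678,-0.334,0.09,0,0,0.001,0],[-0.678,-0.334,0.09,0,0,0.001,0]]'
python3 -m creep '[[0,0,0,0,0,0,0],[0,0,0,0,0,0,0]]' >/dev/null
python3 rel.py 519.7 137.7 126 -1.526
```

```text
time_s: 2.35
ee_pos: [520.8, 137.8, 199.5]
orientation: [-0.001, 0.723, -0.691, 0.0]
contact_force: [0.5, -1.8, 0.7]
opening: 0.5
t 2.55 pos [519.5 134.8 199.4] F [0.3 0.4 0.8] M [-0.04  0.03 -0.01] op 0.496 q6 1.65
yaw -1.526
rel [-0.0058 -0.0007  0.1469] [ 0.0003 -0.0002  0.0001]
```

```bash
python3 -m creep '[[-0.006,-0.0005,0.05,0,0,0,0],[-0.006,-0.0005,0.1,0,0,0,0],[-0.006,-0.0005,0.13,0,0,0,0],[-0.006,-0.0005,0.147,0,0,0,0],[-0.006,-0.0005,0.147,0,0,0,0],[-0.006,-0.0005,0.147,0,0,0,0]]'
python3 rel.py 519.7 137.7 126 -1.526
python3 - <<'E'
from h import *
for n,a in(("side",(130,230,190,310)),):
    p=viewer.read_camera(n)["pixels"];cv2.imwrite("pics/s1.png",cv2.cvtColor(cv2.resize(p[a[0]:a[1],a[2]:a[3]],None,fx=6,fy=6,interpolation=2),4))
E
```

```text
time_s: 3.15
ee_pos: [520.2, 136.9, 126.8]
orientation: [-0.0, 0.722, -0.692, 0.0]
contact_force: [0.4, 0.5, -0.7]
opening: 0.497
t 3.15 pos [520.2 136.9 126.8] F [ 0.4  0.5 -0.7] M [-0.01 -0.   -0.01] op 0.497 q6 1.66
yaw -1.529
rel [-0.0017  0.0008  0.0017] [-0.0003  0.     -0.0012]
```

View pics/s1.png

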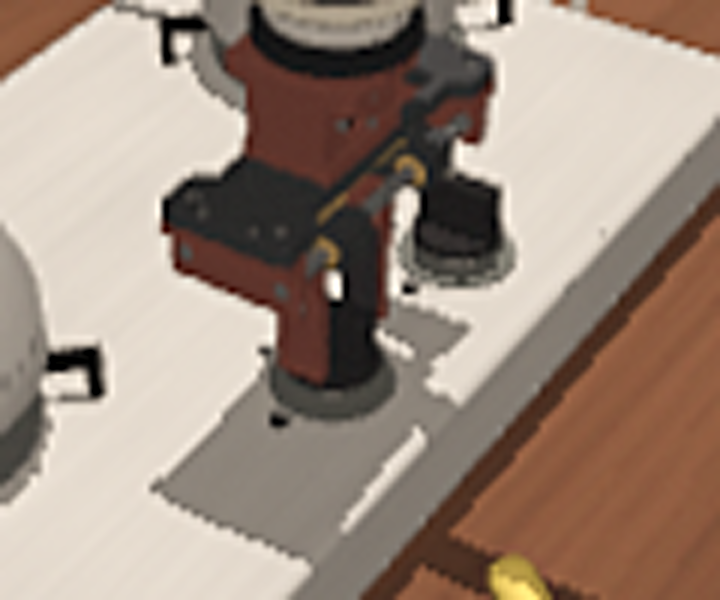

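The gripper stands astride the left knob at crop pixel (335,370), and the right knob at (460,225) is clear of it. Next I grip the bar, then push it in.

```bash
python3 -m creep '[[-0.001,0,0,0,0,0,1],[-0.001,0,0,0,0,0,1],[-0.001,0,0,0,0,0,1],[-0.001,0,0,0,0,0,1],[-0.001,0,0,0,0,0,1],[-0.001,0,0,0,0,0,1]]' 40
python3 rel.py 519.7 137.7 119 -1.526
python3 -m creep '[[0,0,0.005,0,0,0,1],[0,0,0.01,0,0,0,1],[0,0,0.015,0,0,0,1],[0,0,0.015,0,0,0,1],[0,0,0.015,0,0,0,1]]'
python3 rel.py 519.7 137.7 119 -1.526
```

```text
time_s: 3.8
ee_pos: [520.1, 136.5, 126.5]
orientation: [0.001, 0.723, -0.691, 0.001]
contact_force: [0.1, -7.0, 2.8]
opening: 0.156
t 3.8 pos [520.1 136.5 126.5] F [ 0.1 -7.   2.8] M [-1.16  0.09  0.06] op 0.156 q6 1.66
yaw -1.526
rel [-0.0025  0.0007  0.0151] [-0.0001 -0.0013 -0.0002]
time_s: 4.3
ee_pos: [520.1, 136.5, 119.4]
orientation: [0.001, 0.723, -0.691, 0.001]
contact_force: [-1.6, -6.8, 7.5]
opening: 0.158
t 4.3 pos [520.1 136.5 119.4] F [-1.6 -6.8  7.5] M [-1.24  0.26  0.05] op 0.158 q6 1.66
yaw -1.527
rel [-0.0025  0.0006  0.0008] [-0.0001 -0.0013 -0.0003]
```

```bash
python3 -m creep '[[0.0015,0,0.001,0,0,-0.02,1],[0.0015,0,0.001,0,0,-0.06,1],[0.0015,0,0.001,0,0,-0.1,1],[0.0015,0,0.001,0,0,-0.15,1],[0.0015,0,0.001,0,0,-0.2,1],[0.0015,0,0.001,0,0,-0.25,1],[0.0015,0,0.001,0,0,-0.3,1],[0.0015,0,0.001,0,0,-0.35,1]]'
python3 rel.py 519.7 137.2 119 -0.076
```

```text
time_s: 5.1
ee_pos: [520.4, 135.6, 119.1]
orientation: [0.001, 0.923, -0.384, 0.001]
contact_force: [-0.9, -8.8, 8.3]
opening: 0.158
t 5.1 pos [520.4 135.6 119.1] F [-0.9 -8.8  8.3] M [-1.48  0.12 -0.06] op 0.158 q6 0.92
yaw -0.789
rel [-0.0034 -0.0013  0.0001] [ 0.0011 -0.0011 -0.3405]
```

```bash
python3 -m creep '[[-0.001,-0.001,0,0,0,-0.05,1],[-0.001,-0.001,0,0,0,-0.1,1],[-0.001,-0.001,0,0,0,-0.15,1],[-0.001,-0.001,0,0,0,-0.2,1],[-0.001,-0.001,0,0,0,-0.25,1],[-0.001,-0.001,0,0,0,-0.3,1],[-0.001,-0.001,0,0,0,-0.34,1],[-0.001,-0.001,0,0,0,-0.35,1]]'
python3 rel.py 519.7 137.2 119 -0.076
```

```text
time_s: 5.9
ee_pos: [521.3, 135.3, 119.2]
orientation: [0.002, 1.0, -0.029, 0.001]
contact_force: [1.3, -13.6, 7.6]
opening: 0.164
t 5.9 pos [521.3 135.3 119.2] F [  1.3 -13.6   7.6] M [-2.37 -0.13 -0.32] op 0.164 q6 0.19
yaw -0.058
rel [-0.0033 -0.0037  0.0005] [ 0.0021 -0.0013  0.0088]
```

The moment has risen to 0.32 N m, so the knob is probably at its end stop. I'll turn a little further to make sure.

```bash
python3 -m creep '[[0,0,0,0,0,-0.015,1],[0,0,0,0,0,-0.03,1],[0,0,0,0,0,-0.03,1],[0,0,0,0,0,-0.03,1]]'
python3 rel.py 519.7 137.2 119 -0.076
```

```text
time_s: 6.3
ee_pos: [521.3, 135.3, 119.3]
orientation: [0.002, 1.0, 0.0, 0.001]
contact_force: [1.8, -13.0, 7.8]
opening: 0.158
t 6.3 pos [521.3 135.3 119.3] F [  1.8 -13.    7.8] M [-2.41 -0.18 -0.94] op 0.158 q6 0.13
yaw 0.001
rel [-0.0032 -0.0038  0.0005] [ 0.0019 -0.0013  0.0367]
```

The moment is now 0.94 N m, so it is on the stop. Now I release and rise.

```bash
python3 -m creep '[[0,0,0,0,0,0.03,1],[0,0,0,0,0,0.03,0],[0,0,0,0,0,0.03,0],[0,0,0,0,0,0.03,0],[0,0,0,0,0,0.03,0]]'
python3 -m creep '[[0,0,-0.04,0,0,0,0],[0,0,-0.1,0,0,0,0],[0,0,-0.18,0,0,0,0],[0,0,-0.26,0,0,0,0],[0,0,-0.3,0,0,0,0],[0,0,-0.3,0,0,0,0]]'
python3 -m creep '[[0.05,0.6,-0.05,0,0,0,0],[0.05,0.6,-0.05,0,0,0,0],[0.05,0.6,-0.05,0,0,0,0],[0.05,0.6,-0.05,0,0,0,0],[0.05,0.6,-0.05,0,0,0,0],[0.05,0.6,-0.05,0,0,0,0],[0.05,0.6,-0.05,0,0,0,0],[0.05,0.6,-0.05,0,0,0,0]]'
```

```text
time_s: 6.8
ee_pos: [521.8, 138.2, 119.3]
orientation: [-0.0, 1.0, -0.031, 0.002]
contact_force: [2.1, -0.8, 5.7]
opening: 0.475
time_s: 7.4
ee_pos: [521.9, 138.4, 271.6]
orientation: [-0.001, 1.0, -0.031, 0.003]
contact_force: [0.3, 0.4, -0.5]
opening: 0.5
time_s: 8.2
ee_pos: [525.6, -163.7, 291.5]
orientation: [-0.001, 0.999, -0.032, -0.001]
contact_force: [0.9, 0.7, 0.0]
opening: 0.499
```

```bash
python3 - <<'E'
from h import *
np.set_printoptions(precision=1,suppress=True)
tiles=[]
for n,a in(("top",(165,220,235,335)),("side",(145,210,210,310))):
    p=viewer.read_camera(n);c=cloud(p,p["z_map"]>0)
    for k,g in(("L",(520,137.5)),("R",(525,18))):
        s=c[(np.hypot(c[:,0]-g[0],c[:,1]-g[1])<30)&(c[:,2]>116)&(c[:,2]<140)]
        if len(s)>5: print(n,k,len(s),s.mean(0),s.max(0)[2],np.ptp(s,0),cv2.minAreaRect(s[:,:2].astype(np.float32)))
    for t in("kettle","saucepan"):
        for d in models.outline_of(p,t)[:4]:
            q=cloud(p,d["pixels"]);print(n,t,round(d["p"],2),d["at"],np.median(q,0),np.percentile(q,98,axis=0))
    tiles.append(cv2.resize(p["pixels"][a[0]:a[1],a[2]:a[3]],(600,int(6*(a[1]-a[0])*.75)),interpolation=2))
cv2.imwrite("pics/e.png",cv2.cvtColor(np.vstack(tiles),4))
cv2.imwrite("pics/e2.png",cv2.cvtColor(p["pixels"],4))
E
```

```text
top L 62 [520.4 137.8 127.4] 137.35691814702636 [14.3 42.  20.1] ((520.6351928710938, 137.8371124267578), (14.300708770751953, 41.90348815917969), 0.5950007438659668)
top R 59 [524.5  18.3 127.2] 136.45898211052327 [41.4 14.  20.3] ((525.432373046875, 17.365787506103516), (41.42195129394531, 13.885934829711914), 0.26791486144065857)
top kettle 0.87 [217.5, 272.9] [253.4 270.9  90.5] [352.5 349.3 186.1]
top kettle 0.74 [220.2, 137.4] [658.5 284.5 198.8] [773.7 355.  293.5]
top kettle 0.59 [137.2, 205.1] [471.4 544.2  89.8] [573.7 627.1 185.8]
top saucepan 0.67 [336.7, 132.0] [ 714.2 -107.5  115.8] [881.5 -40.9 190. ]
side L 90 [519.1 139.3 126. ] 131.643458715502 [15.8 43.9 15.2] ((521.225830078125, 137.84449768066406), (44.13693618774414, 14.902009010314941), 87.52272033691406)
side R 84 [524.6  19.3 125.3] 131.7101549036937 [42.8 16.6 15.6] ((525.9564208984375, 17.056081771850586), (42.622779846191406, 16.602760314941406), 1.07042396068573)
side kettle 0.68 [162.9, 177.7] [644.5 321.7 188.3] [782.8 365.3 293.4]
side kettle 0.6 [304.8, 281.0] [235.6 310.5  87.7] [348.5 358.4 185.4]
side saucepan 0.98 [243.3, 116.5] [708.8 -97.9 154.5] [1033.3  -34.7  190.7]
```

View pics/e.png

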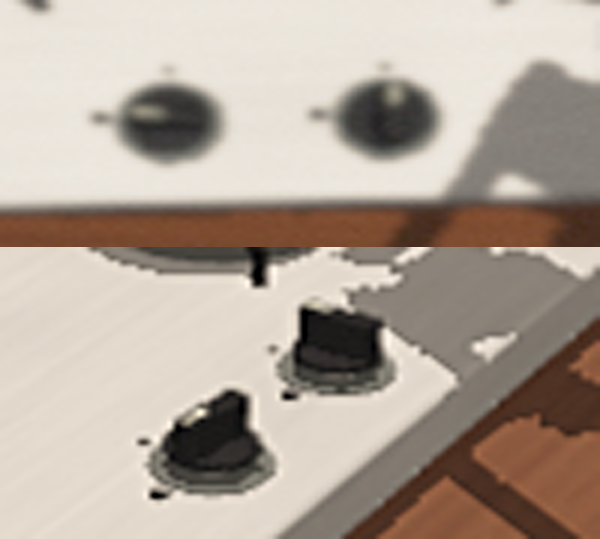

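View pics/e2.png

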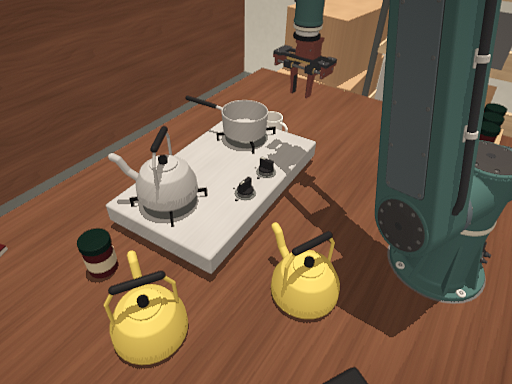

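The left knob, top tile (168,120), now points left at its full-on mark and has sprung up. The right knob (387,118) still points to off. The kettle and saucepan are unmoved, and the gripper is clear of everything.

```bash
python3 -c "
from rig import job;print(job.close_job())"
```

```text
the job is handed in; nothing more can be done
None
```

The gas under the kettle is on. The steel kettle stands on the left burner, so I gripped the left knob, pushed it in about 7 mm and turned it anticlockwise, held in, to its end stop. I then let it go and moved the gripper clear, at about 8 s on the robot's clock.

**Turn to the stop:** The wrist moment rose to 0.94 N m at the end, which shows the knob was on its stop. The images put the bar within 1–3° of the hob's crosswise direction, against an expected 83° turn from off. That agrees within what the cameras can measure.

**Final state:** The last images show the left knob sprung back up and the right knob still at off. The kettle and saucepan are unmoved to within a few millimetres of measuring noise.

**Off-nominal reading:** There was a sideways force of up to about 14 N on the wrist while turning. I think it came from a millimetre or two of misalignment, and it disappeared on release.

No check failed.

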